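# Set up the stud light tester

### The arm

A 6-joint arm with a two-finger parallel gripper is mounted at the origin on a cart in front of the work surface, level with it; the furniture and walls round the work are solid. World frame = base frame: x ahead of the robot, y to its left, z up, the work surface at z = 0. Lengths are in m, angles in degrees, forces in N, time in s.
With the tool pointing down it reaches from about 0.25 to 0.725 m from the base axis. Payload 9.7 kg.
Tool frame: the origin (TCP) lies at the very end of the fingers, on their centre line; the grasp point (between the pads) lies 19 mm behind it; z points along the fingers, y is the line along which they close (so a half turn about z gives the same grasp; the last joint's range is limited). The gripper opens to 85 mm and grips with 20 to 120 N. Pads are 22 mm wide; open, the fingers measure 114 mm over their backs; the gripper's body (76 mm by 85 mm) begins 54 mm behind the grasp point. The pads swing forward as they close: fully open they stand 13 mm farther back than shut.
Start: joints at [68.125, 4.979, 10.078, 95.1, 0, 90], TCP at [0.205, 0.51, 0.203] pointing down, gripper open.
Joint ranges: [-179.16, 179.16], [-48.56, 103.87], [-65.8, 70.77], [-126.05, 130.52], [-82.76, 87.17], [-180, 180]. Speed limits (degrees/s): [127.2, 127.2, 147.25, 180, 180, 180].

### API

Orientations are given as [roll, pitch, yaw] about the fixed x, y, z axes, in that order (R = Rz(yaw) Ry(pitch) Rx(roll)).
In Python, from workcell import bot gives the robot as it stands.
- The arm moves only by the tool step_arm, never from a script. Its argument "targets" is a list of rows, each a list of 3 entries, a list of its own where there are three numbers: the opening, from 0 (shut) to 1 (fully open), then the shift along the world's x, y, z in mm, then the turn, a rotation vector about the world's x, y, z in rad. In form: [[grip, [tx, ty, tz], [wx, wy, wz]], ...]. A call has 1 to 8 rows; each row is the pose to reach, as a shift and turn from the pose commanded when the call began; what a row does not reach only later rows make up. A row lasts 1/10 s, in which the tool goes at most 50 mm and 8.59 degrees, less where a joint would pass 70% of its speed; a pose out of reach is approached as far as the arm can. A call with a gripper value outside its range is refused whole. The fingers move at their own pace and stop on an object; "force" is the grip in N (left out, the last holds). Time passes only in rows, so rows that repeat a pose let the fingers close. It gives the time, the measured TCP pose, the force, the opening and the grip force at its end, in the units of the state.
- bot.get_obs(): the state, without advancing time (a new reading comes with each control period).
- bot.camera(name): name is "scene" or "top"; returns (picture, depth): 400x640x3 uint8, red, green, blue; 400x640 float32, m along the optical axis (not along the pixel's ray), 0 where there is no reading.
- bot.camera_params(name): a dict with "K" (3x3 intrinsics, pixels), "k1" (the pictures are not rectified: a ray, as slopes to the right and down, at radius r is drawn at 1 + k1 r^2 times it, then the intrinsics apply), "R" (3x3) and "t" (3): a world point X has camera coordinates R X + t. Camera axes: x right, y down, z forward; pixel columns grow to the right and rows downward; lengths in m; the calibration is good to about 2 mm. A picture is of the moment at which its call begins. camera_params takes no time and is no camera call.
- bot.job_done(): hands the job in; it is judged then, once.
The state is a dict: "time": time; "q": joint angles; "qd": joint speeds; "joint_efforts": joint torques, N m; "ee_pos": TCP position; "tcp_rot": TCP orientation; "wrist_force": force on the tool from outside, world axes, zero at the start; "torque": the same for the moment, N m; "opening": finger opening in m; "grasp_force": force on a finger pad.
Only numpy, scipy, OpenCV 4.12 (cv2) and the standard library are available. Lean on these libraries where they do the work, as an engineer would, in place of code of your own. Each camera call takes 0.05 s, during which the arm holds its last target. There are 200 camera calls.

### The job

Get the light tester ready for the road stud clamped in its rotary nest: turn the nest until the notch in its rim faces the fixed pointer, and bring the tall sensor stand (box head with a round snout) to the tester's seat, standing flat between the three low stop bars with its back close to the rear bar and its snout looking at the stud. The stand is top-heavy: carry it upright, do not let it tip over, and set it down gently. Leave the panel-lamp stand, the bottle and the cups where they are.

Things in the scene. Friction and masses are not known exactly. Their poses are not given: they have to be found in the camera images.
- tester: fixed black base plate 190 x 350 mm, 10 mm thick, lying on the table. Origin on the table under the plate (plate spans x -95 to 95, y -155 to 195 mm in its own frame). Its y axis runs from the seat to the rotary nest; nest axis at y = +100 mm, seat centre at y = -95 mm.
- seat (a point): centre of the seat, on the plate's top face (10 mm above the table), axes as the plate. Three steel stop bars 8 mm high: two along y with inner faces at x = -43 and +43 mm, and the rear bar across x with its inner face at y = -43 mm; the side towards the nest (+y) is open. The stand's 76 mm foot, centred here, has 5 mm of play to each bar.
- pointer (a point): tip of the fixed steel pointer at the rim of the nest, on the line from nest axis to seat, 85 mm from the nest axis, 28 mm above the table.
- nest_centre (a point): centre of the rotary nest, on its axis, at the top face of its disc, 28 mm above the table; turns with it. Aluminium disc, radius 85 mm, carrying a round road stud (radius 54 mm, top 77 mm above the table) in three steel jaws: blocks 20 mm wide along the rim, from radius 56 to 83 mm, tops 52 mm above the table, at 60, 180 and 300 degrees from the notch.
- notch (a point): V notch in the rim of the nest's disc, 18 mm wide and 15 mm deep, with a dark line from it towards the stud: this point lies at radius 85 mm on the disc's top face and coincides in plan with the pointer tip when the notch faces the pointer.
- nest (a joint): angle of the rotary nest, rad, positive anticlockwise from above; 0 (or a whole turn) when the notch faces the pointer. It turns endlessly against a steady friction of about 0.2 N m (about 3 N at a jaw) and stays where it is left.
- sensor_stand: loose stand 216 mm high, 0.4 to 0.63 kg, top-heavy (centre of mass 166 mm up; tips at about 12 degrees). Foot 76 x 76 x 12 mm, post diameter 15 mm, grey box head 44 mm wide (x), y -36 to +28 mm, 168 to 216 mm up, round black snout diameter 34 mm on to y = +56 mm. Origin: centre of the foot's underside; snout along +y.
- head (a point): point in the sensor stand's head on the post's axis, 192 mm above the foot's underside; axes as the stand.
- snout (a point): front of the sensor's snout, 56 mm ahead (+y) of the post's axis, 192 mm above the foot's underside.
- lamp_stand: bystander: loose top-heavy stand with the same foot and post and a wide flat lamp panel 105 x 20 x 62 mm as its head, 216 mm high. Origin at the centre of the underside of its foot.
- thread_bottle: bystander: thread-lock bottle standing upright, diameter 32 mm, 88 mm high; origin at the centre of its underside.
- cup_screws: bystander: steel cup of screws, 87 x 83 mm, 34 mm high; origin at the centre of its underside.
- cup_washers: bystander: washer cup, diameter 73 mm, 30 mm high; origin at the centre of its underside.
- driver_axis (a point): fixed point on the axis of an obstacle: an air screwdriver hanging upright from a clamp stand on the table's front edge, 43 mm thick, from 50 to 350 mm above the table. From its top a yellow hose arcs up to 435 mm, passing within 35 mm nearer the robot and 115 mm to the left (+y), then down towards the robot. This point is 200 mm above the table.

How it is judged (in metres and radians):
At the end, for the whole second after the job is handed in: Nest at rest with its notch within 9 mm of the pointer; sensor stand upright and still, foot flat on the plate between the stop bars (centre within 6.5 mm across, back at most 12 mm from the rear bar), square to them within 9 degrees, snout towards the nest (horizontal distance between notch and pointer below 0.009 m and velocity of joint nest between -0.05 and 0.05 rad/s and x of sensor_stand in the frame of seat between -0.0065 and 0.0065 m and y of sensor_stand in the frame of seat between -0.0065 and 0.007 m and z of sensor_stand in the frame of seat below 0.004 m and angle between sensor_stand's own z axis and vertical below 0.05 rad and angle between the y axis of sensor_stand and the y axis of tester, either way round below 0.16 rad and y of snout in the frame of seat above 0.03 m and linear speed of sensor_stand below 0.02 m/s); the robot touches nothing.
It fails at once if the sensor stand tips (leans more than 20 degrees) (angle between sensor_stand's own z axis and vertical above 0.35 rad).
It fails at once if the sensor stand is banged down on the tester (more than 60 N) (contact force between sensor_stand and tester above 60 N).
It fails at once if the lamp stand is moved more than 30 mm or tipped (distance of lamp_stand from where it was at the start of the episode above 0.03 m or angle between lamp_stand's own z axis and vertical above 0.35 rad).
It fails at once if the bottle or a cup is moved more than 40 mm or tipped over (distance of any of thread_bottle, cup_screws, cup_washers from where it was at the start of the episode above 0.04 m or angle between any of thread_bottle, cup_screws, cup_washers's own z axis and vertical above 0.5 rad).
It also fails if it takes over 70 s, if anything falls off the work surface, if the arm or the gripper's body presses on something with over 40 N, if the wrist force passes 120 N, or if a joint passes its speed limit or range.

## Working session

There is one attempt and no reset: what is moved stays moved. The work goes in short steps, Python scripts to look and compute and a tool call to move; the robot and the scene stay as the last step left them, time stands still between calls to the robot, and variables do not carry over. Pictures are saved under pics/ and viewed, at most 10 in all, crops included, and the job is handed in when it is done.

Besides the shell and the picture viewer there is one more tool, called after "Emit:" as name(argument=value, ...), one argument or row to a line, values as JSON. step_arm: Moves the arm, as the interface text tells. Its arguments: {"type":"object","properties":{"targets":{"type":"array","items":{"type":"array"}},"force":{"type":"number"}},"required":["targets"]}

```bash
mkdir -p pics; cat > h.py <<'E'
import numpy as np, cv2
from workcell import bot
def snap(name):
    p,d=bot.camera(name); return p,d,bot.camera_params(name)
def cloud(d,c):
    K,k1=np.array(c["K"]),c["k1"]; h,w=d.shape
    u,v=np.meshgrid(np.arange(w),np.arange(h))
    D=np.array([k1,0,0,0,0],float)
    n=cv2.undistortPoints(np.stack([u,v],-1).reshape(-1,1,2).astype(np.float64),K,D).reshape(h,w,2)
    P=np.dstack([n*d[...,None],d])
    return (P-np.array(c["t"]))@np.array(c["R"])   # R^T (P-t)
def ray(px,c,z):
    n=cv2.undistortPoints(np.array(px,float).reshape(-1,1,2),np.array(c["K"]),np.array([c["k1"],0,0,0,0],float)).reshape(-1,2)
    R=np.array(c["R"]);o=-R.T@np.array(c["t"]);r=np.c_[n,np.ones(len(n))]@R
    return o+r*((z-o[2])/r[:,2])[:,None]
E
python3 - <<'E'
from h import *
for n in("scene","top"):
    p,d,c=snap(n); np.savez(n+"0.npz",p=p,d=d)
    cv2.imwrite(f"pics/{n}0.png",p[...,::-1])
    print(n,-np.array(c["R"]).T@c["t"],np.array(c["R"])[2],(d>0).mean())
print(bot.get_obs())
E
```

```text
scene [ 0.1284826  -0.78936269  0.64556088] [ 0.4515096   0.76597645 -0.45762338] 0.9259921875
top [0.44773946 0.04645154 1.38473375] [ 0.13727072  0.00810458 -0.99050041] 0.99137109375
{'time': 0.1, 'q': array([6.81276305e+01, 5.00949087e+00, 1.00410770e+01, 9.50993548e+01,
       6.46169260e-04, 9.00001053e+01]), 'qd': array([-0.06656773,  0.03462339,  0.1986609 ,  0.0686731 ,  0.05183737,
       -0.00471893]), 'joint_efforts': array([ 6.37708536e-05, -5.21558475e+01,  4.65654945e+01,  1.60141359e-02,
        5.56763621e-05,  3.79579504e-06]), 'ee_pos': array([0.20481094, 0.51020349, 0.20275784]), 'tcp_rot': array([-1.79932231e+02, -6.46044220e-04,  1.58127524e+02]), 'wrist_force': array([-0.4451997 , -0.16199391, -1.06298835]), 'torque': array([-0.00830289,  0.08426631, -0.02599517]), 'grasp_force': 0.0, 'opening': 0.08541258336548135}
```

View pics/top0.png

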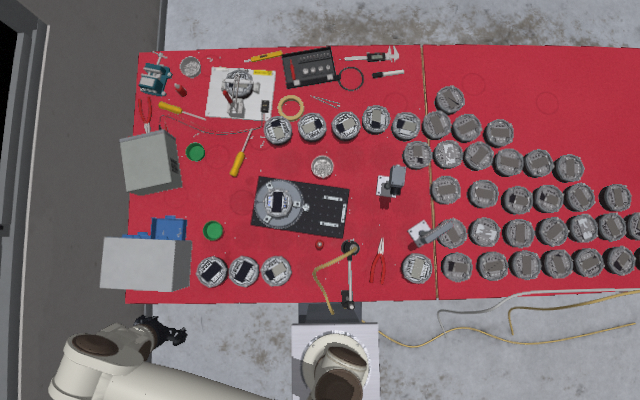

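View pics/scene0.png

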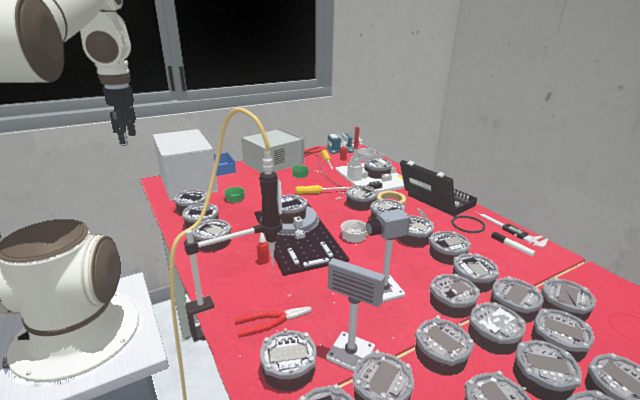

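The top view has x up and y left. The nest is at about (280,202), the seat at (327,210), the sensor stand's head at (397,180) and the lamp stand at (430,232). The driver is at (350,247), the bottle at (320,244) and a cup at (322,167). In the scene view the sensor head is at (385,222), with its snout pointing left towards (372,228).

```bash
python3 - <<'E'
from h import *
z=np.load("top0.npz");p,d=z["p"],z["d"];c=bot.camera_params("top");W=cloud(d,c)
cv2.imwrite("pics/topc.png",cv2.resize(p[140:270,240:440,::-1],None,fx=4,fy=4,interpolation=cv2.INTER_CUBIC))
print(W[185,360],W[150,350],c["K"],c["k1"])
for n in("top","scene"):
    z=np.load(n+"0.npz");c=bot.camera_params(n);W=cloud(z["d"],c);X=W.reshape(-1,3)
    # everything between 160 and 225 mm high, in work area
    m=((W[...,2]>.155)&(W[...,2]<.235)&(W[...,0]>.2)&(W[...,0]<.8)&(abs(W[...,1])<.45)).astype(np.uint8)
    k,l,s,ce=cv2.connectedComponentsWithStats(m)
    for i in range(1,k):
        if s[i,4]>15:
            Q=W[l==i];print(n,"hi",s[i],Q.mean(0).round(4),Q.min(0).round(3),Q.max(0).round(3))
            T=Q[Q[:,2]>np.percentile(Q[:,2],95)-.012];print("  toprect",cv2.minAreaRect((T[:,:2]*1000).astype(np.float32)),len(T),np.median(T[:,2]))
E
```

```text
[ 6.64048496e-01 -1.11271952e-01  4.61140420e-04] [ 0.8011883  -0.07730128  0.00139585] [[368.20193729   0.         315.68764567]
 [  0.         368.20193729 192.17598955]
 [  0.           0.           1.        ]] -0.06843091822608817
top hi [388 165  18  31 426] [ 0.6479 -0.2066  0.21  ] [ 0.598 -0.235  0.169] [ 0.7   -0.185  0.221]
  toprect ((646.1998291015625, -208.9560546875), (43.94969177246094, 93.95597839355469), 81.37583923339844) 314 0.21555187377489965
top hi [420 221  34  22 336] [ 0.476  -0.3277  0.207 ] [ 0.444 -0.381  0.156] [ 0.511 -0.283  0.222]
  toprect ((475.4545593261719, -332.5276184082031), (25.165029525756836, 106.27815246582031), 30.629047393798828) 238 0.21539737368721917
top hi [341 240   8  14  58] [ 0.4357 -0.0306  0.1869] [ 0.414 -0.043  0.161] [ 0.456 -0.022  0.226]
  toprect ((439.5669860839844, -34.66980743408203), (5.464299201965332, 35.37530517578125), 73.10234069824219) 6 0.2233082427637586
top hi [343 256  12  54 255] [ 0.3041 -0.0463  0.1761] [ 0.236 -0.06   0.158] [ 0.404 -0.025  0.213]
  toprect ((249.93011474609375, -48.20927810668945), (9.42
[... 329 characters left out ...]
   62 1469] [ 0.3503 -0.0418  0.1859] [ 0.226 -0.075  0.155] [0.457 0.053 0.235]
  toprect ((377.34765625, -9.236289978027344), (37.4638671875, 178.23367309570312), 53.816707611083984) 196 0.22494939832450067
scene hi [ 366  209   45   31 1008] [ 0.6422 -0.2177  0.2002] [ 0.596 -0.236  0.156] [ 0.693 -0.181  0.219]
  toprect ((644.924072265625, -206.23983764648438), (47.434776306152344, 93.27709197998047), 79.07305145263672) 473 0.21517227859190796
scene hi [ 328  258   58   49 1855] [ 0.4684 -0.3382  0.1931] [ 0.437 -0.38   0.155] [ 0.507 -0.284  0.218]
  toprect ((471.35699462890625, -331.72259521484375), (24.738300323486328, 104.95548248291016), 31.327255249023438) 705 0.21516397929552025
```

View pics/topc.png

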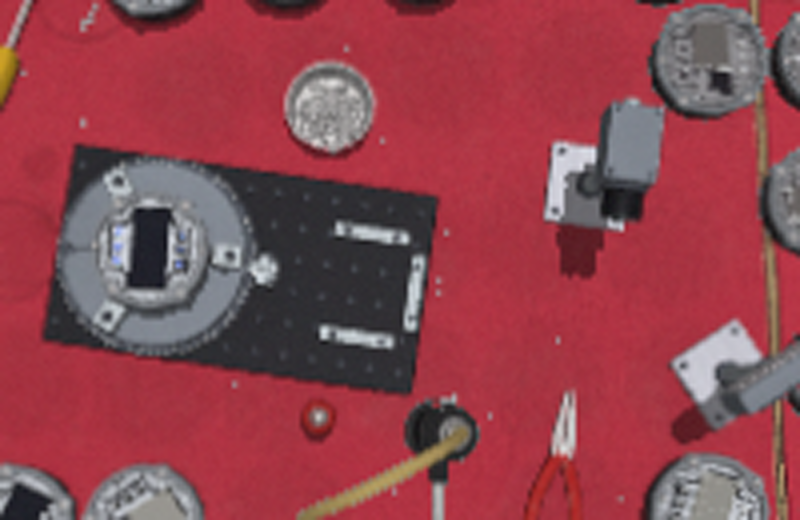

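The crop shows the nest disc at about (155,255), the jaws at (118,182), (228,255) and (108,318), and the notch line at (75,248). The pointer is at (262,268), so the nest needs about half a turn. The stop bars are at (372,233), (358,337) and (415,292), and the sensor foot is at (585,185) with its snout pointing down, towards −x.

```bash
cat > meas.py <<'E'
from h import *
def tester(p,d,c):
    hsv=cv2.cvtColor(p,cv2.COLOR_RGB2HSV);W=cloud(d,c)
    # plate: non-red, in area, height 4..90mm
    m=((W[...,2]>.004)&(W[...,2]<.10)&(W[...,0]>.4)&(W[...,0]<.8)&(W[...,1]>-.17)&(W[...,1]<.3)&~((hsv[...,1]>120)&((hsv[...,0]<12)|(hsv[...,0]>165)))).astype(np.uint8)
    k,l,s,ce=cv2.connectedComponentsWithStats(m);
    i=1+np.argmax(s[1:,4]); dark=((l==i)&(hsv[...,2]<75)).astype(np.uint8)
    return m,l,i,s,dark,hsv,W
if __name__=="__main__":
    z=np.load("top0.npz");p,d=z["p"],z["d"];c=bot.camera_params("top")
    m,l,i,s,dark,hsv,W=tester(p,d,c); print(s[i])
    y,x=np.nonzero(l==i);
    P=ray(np.c_[x,y],c,.010); print("plate rect",cv2.minAreaRect((P[:,:2]*1000).astype(np.float32)))
    # edge lines from contour far from nest
    y,x=np.nonzero(dark);P=ray(np.c_[x,y],c,.010);print("dark rect",cv2.minAreaRect((P[:,:2]*1000).astype(np.float32)))
    for nm,lo,hi in(("jaw",.046,.058),("bar/disc",.022,.034),("stud",.066,.085)):
        mm=((l==i)&(W[...,2]>lo)&(W[...,2]<hi)).astype(np.uint8);k2,l2,s2,c2=cv2.connectedComponentsWithStats(mm)
        for j in range(1,k2):
            if s2[j,4]>4: Q=W[l2==j];print(nm,s2[j],Q.mean(0).round(4),((Q.min(0)+Q.max(0))/2).round(4))
    bright=((l==i)&(hsv[...,2]>150)&(hsv[...,1]<40)).astype(np.uint8);k2,l2,s2,c2=cv2.connectedComponentsWithStats(bright)
    for j in range(1,k2):
        if s2[j,4]>4: print("bright",s2[j],c2[j].round(1),"z18",ray(c2[j],c,.018)[0,:2].round(4),"z52",ray(c2[j],c,.052)[0,:2].round(4))
    # feet
    for nm,(u0,v0,u1,v1) in(("sfoot",(370,165,408,205)),("lfoot",(400,212,445,250))):
        sub=np.zeros_like(l);sub[v0:v1,u0:u1]=1
        f=(sub>0)&(W[...,2]<.025)&(hsv[...,1]<70)&(W[...,2]>.005);y,x=np.nonzero(f);P=ray(np.c_[x,y],c,.012)
        print(nm,f.sum(),cv2.minAreaRect((P[:,:2]*1000).astype(np.float32)))
    z=np.load("scene0.npz");cs=bot.camera_params("scene");Ws=cloud(z["d"],cs);
    q=(Ws[...,0]>.38)&(Ws[...,0]<.5)&(abs(Ws[...,1]+.04)<.06)
    for h in np.arange(.06,.45,.04):
        Q=Ws[q&(abs(Ws[...,2]-h)<.01)]
        if len(Q): print("drv",h.round(2),Q.min(0).round(3),Q.max(0).round(3))
    A=Ws[0:110,0:135];print("arm pts",[A[r,cc].round(3) for r,cc in((30,20),(35,60),(45,105),(75,118),(95,118))])
    hz=Ws[(Ws[...,0]>.1)&(Ws[...,0]<.5)&(abs(Ws[...,1])<.2)&(Ws[...,2]>.28)&(Ws[...,2]<.47)]
    for a in np.arange(.28,.46,.03):
        Q=hz[abs(hz[:,2]-a)<.015]; 
        if len(Q): print("hose",a.round(2),Q.min(0).round(3),Q.max(0).round(3))
E
python3 meas.py
```

```text
[ 252  177   97   61 4487]
plate rect ((584.6555786132812, 119.22077178955078), (349.1929931640625, 187.36279296875), 80.5546875)
dark rect ((584.45703125, 117.60984802246094), (345.9945373535156, 186.60494995117188), 80.69886779785156)
jaw [266 182   7   7  30] [0.6606 0.2274 0.0522] [0.6622 0.2285 0.0525]
jaw [292 201   8   6  42] [0.5918 0.1304 0.052 ] [0.5922 0.1316 0.0516]
jaw [263 215   8   8  40] [0.5398 0.2364 0.0518] [0.5394 0.2372 0.0513]
bar/disc [271 181  30  23 240] [0.6479 0.1623 0.0278] [0.6392 0.1702 0.0277]
bar/disc [256 185  12  35 204] [0.6011 0.2619 0.0278] [0.6026 0.2601 0.0278]
bar/disc [267 204  42  23 348] [0.547  0.164  0.0277] [0.5525 0.163  0.0279]
stud [262 188  30  29 665] [0.5965 0.1979 0.0719] [0.5969 0.1987 0.0742]
bright [266 182   7  10  31] [269.1 186.3] z18 [0.6627 0.2327] z52 [0.6574 0.228 ]
bright [275 189   5   3  11] [277.  190.4] z18 [0.6467 0.2029] z52 [0.6417 0.199 ]
bright [268 192   5   3   6] [270.2 193.5] z18 [0.6353 0.2286] z52 [0.6306 0.2241]
bright [284 193   6  14  29] [287.  198.4] z18 [0.6157 0.1654] z52 [0.6115 0.1625]
bright [265
[... 1625 characters left out ...]
.27 ]
drv 0.3 [ 0.409 -0.069  0.29 ] [ 0.449 -0.034  0.31 ]
drv 0.34 [ 0.419 -0.06   0.331] [ 0.439 -0.042  0.35 ]
drv 0.38 [ 0.422 -0.051  0.37 ] [ 0.433 -0.043  0.39 ]
drv 0.42 [ 0.393 -0.035  0.41 ] [0.426 0.019 0.43 ]
arm pts [array([ 0.066, -0.048,  0.595]), array([0.111, 0.03 , 0.581]), array([0.196, 0.457, 0.522]), array([0.212, 0.474, 0.442]), array([0.201, 0.474, 0.388])]
hose 0.28 [ 0.338 -0.069  0.28 ] [0.454 0.064 0.295]
hose 0.31 [ 0.343 -0.067  0.295] [0.449 0.068 0.324]
hose 0.34 [ 0.354 -0.06   0.325] [0.439 0.067 0.355]
hose 0.37 [ 0.362 -0.055  0.355] [0.435 0.067 0.385]
hose 0.4 [ 0.37  -0.048  0.385] [0.431 0.062 0.415]
hose 0.43 [ 0.383 -0.032  0.415] [0.423 0.043 0.434]
```

Emit:
step_arm(
  targets=[
    [1,[0,0,45],[0,0,-0.14]],
    [1,[0,0,90],[0,0,-0.28]],
    [1,[20,-12,125],[0,0,-0.42]],
    [1,[59,-36,135],[0,0,-0.56]],
    [1,[98,-60,135],[0,0,-0.7]],
    [1,[137,-84,135],[0,0,-0.84]],
    [1,[176,-108,135],[0,0,-0.98]],
    [1,[215,-132,135],[0,0,-1.12]],
  ],
  force=60,
)

```text
time: 0.9
ee_pos: [0.4213, 0.3772, 0.3381]
tcp_rot: [-180.0, 0.0, 93.6]
wrist_force: [0.8, 0.1, -0.3]
opening: 0.0856
grasp_force: 0.0
```

```bash
python3 - <<'E'
from workcell import bot
o=bot.get_obs();print(o["q"].round(1),o["ee_pos"].round(4),o["tcp_rot"].round(2),o["time"],o["wrist_force"].round(1))
E
```

```text
[ 41.8  13.4  35.3 111.9   0.  128.2] [0.4213 0.3772 0.3381] [-1.7998e+02  1.0000e-02  9.3630e+01] 0.9 [ 0.8  0.1 -0.3]
```

Emit:
step_arm(
  targets=[
    [1,[38,-23,0],[0,0,-0.148]],
    [1,[76,-46,0],[0,0,-0.296]],
    [1,[114,-70,0],[0,0,-0.444]],
    [1,[152,-93,0],[0,0,-0.592]],
    [1,[190,-116,0],[0,0,-0.74]],
    [1,[225,-138,-20],[0,0,-0.888]],
    [1,[242,-149,-60],[0,0,-1.036]],
    [1,[242,-149,-105],[0,0,-1.184]],
  ],
)

```text
time: 1.7
ee_pos: [0.6654, 0.2275, 0.233]
tcp_rot: [180.0, 0.0, 26.1]
wrist_force: [0.8, 1.1, 1.3]
opening: 0.0858
grasp_force: 0.0
```

Emit:
step_arm(
  targets=[
    [0.6,[0,0,-45],[0,0,-0.012]],
    [0.6,[0,0,-90],[0,0,-0.012]],
    [0.6,[0,0,-125],[0,0,-0.012]],
    [0.6,[0,0,-140],[0,0,-0.012]],
    [0.6,[0,0,-140],[0,0,-0.012]],
  ],
)

```text
time: 2.2
ee_pos: [0.6605, 0.2289, 0.0927]
tcp_rot: [-180.0, 0.3, 26.0]
wrist_force: [-0.4, -0.2, -0.5]
opening: 0.0515
grasp_force: 0.0
```

```bash
python3 - <<'E'
from h import *
o=bot.get_obs();print(o["q"].round(1),o["ee_pos"].round(4),o["tcp_rot"].round(2),o["time"],o["wrist_force"].round(1))
p,d,c=snap("scene");q,d2,c2=snap("top")
a=cv2.resize(p[90:290,200:400],None,fx=2,fy=2);a=cv2.resize(a,(400,400));b=cv2.resize(q[150:250,240:340],(400,400))
cv2.imwrite("pics/a1.png",np.hstack([a,b])[...,::-1])
E
```

```text
[ 19.1  25.6  22.9  87.6   0.  173.1] [0.6605 0.2289 0.0927] [-179.96    0.33   25.98] 2.2 [-0.4 -0.2 -0.5]
```

View pics/a1.png

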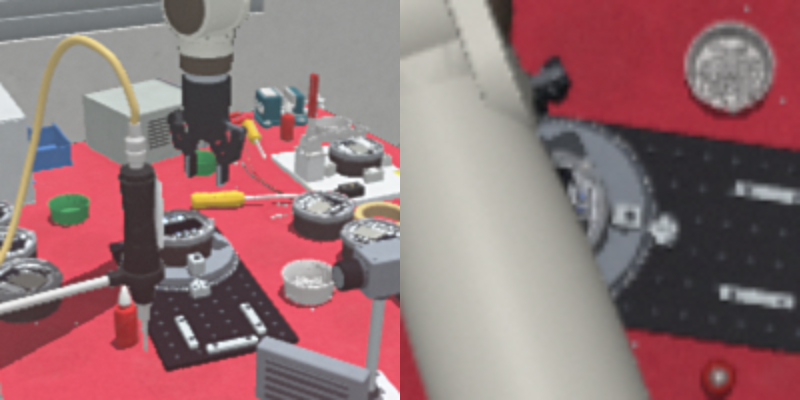

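The gripper is above the far jaw, clear of the stud; the left half shows the fingers at about (205,165), and the arm hides that jaw in the top view on the right. The hose is clear. I'll go down and grip.

Emit:
step_arm(
  targets=[
    [0.6,[0,0,-25],[0,0,0]],
    [0.6,[0,0,-48],[0,0,0]],
    [0.6,[0,0,-60],[0,0,0]],
    [0.6,[0,0,-60],[0,0,0]],
    [0,[0,0,-60],[0,0,0]],
    [0,[0,0,-60],[0,0,0]],
    [0,[0,0,-60],[0,0,0]],
    [0,[0,0,-60],[0,0,0]],
  ],
  force=60,
)

```text
time: 3.1
ee_pos: [0.6625, 0.2296, 0.0373]
tcp_rot: [180.0, -0.1, 26.0]
wrist_force: [-0.4, -0.5, 0.4]
opening: 0.0005
grasp_force: 0.0
```

```bash
python3 - <<'E'
from h import *
o=bot.get_obs();print(o["q"].round(1),o["ee_pos"].round(4),o["tcp_rot"].round(2),o["time"],o["opening"],o["wrist_force"].round(1))
p,d,c=snap("scene");q,d2,c2=snap("top")
a=cv2.resize(p[130:250,240:360],(400,400));b=cv2.resize(q[150:250,240:340],(400,400))
cv2.imwrite("pics/a2.png",np.hstack([a,b])[...,::-1])
E
```

```text
[ 19.1  25.7  16.9  81.1  -0.  173.1] [0.6625 0.2296 0.0373] [ 1.7999e+02 -7.0000e-02  2.5980e+01] 3.1 0.0004635746136841713 [-0.4 -0.5  0.4]
```

View pics/a2.png

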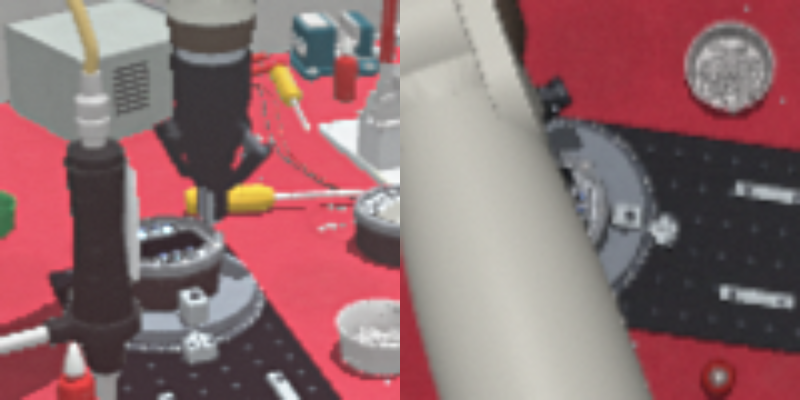

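The fingers have shut at about (207,215) in the left half, next to the stud, and the nest has not turned. I'll project the TCP to see whether its height reading fits the picture.

```bash
python3 - <<'E'
from h import *
c=bot.camera_params("scene")
def pr(X): return cv2.projectPoints(np.array(X,float).reshape(-1,1,3),cv2.Rodrigues(np.array(c["R"]))[0],np.array(c["t"]),np.array(c["K"]),np.array([c["k1"],0,0,0,0.]))[0].reshape(-1,2).round(1)
print("tcp",pr([.6625,.2296,.0373]),"jawA top",pr([.661,.228,.052]),"studtop near", pr([.62,.245,.077]), pr([.6,.198,.077]))
p,d,_=snap("scene");W=cloud(d,c)
for r in range(180,210,3): print(r,[tuple(W[r,k].round(3)) for k in (298,302,306)])
E
```

```text
tcp [[303.8 203.9]] jawA top [[303.6 200.3]] studtop near [[289.8 194. ]] [[290.7 201.3]]
180 [(np.float64(0.645), np.float64(0.236), np.float64(0.125)), (np.float64(0.653), np.float64(0.223), np.float64(0.129)), (np.float64(0.663), np.float64(0.214), np.float64(0.13))]
183 [(np.float64(0.647), np.float64(0.238), np.float64(0.113)), (np.float64(0.653), np.float64(0.223), np.float64(0.118)), (np.float64(0.664), np.float64(0.216), np.float64(0.118))]
186 [(np.float64(0.716), np.float64(0.376), np.float64(0.03)), (np.float64(0.652), np.float64(0.222), np.float64(0.108)), (np.float64(0.662), np.float64(0.213), np.float64(0.11))]
189 [(np.float64(0.708), np.float64(0.36), np.float64(0.026)), (np.float64(0.653), np.float64(0.224), np.float64(0.096)), (np.float64(0.666), np.float64(0.219), np.float64(0.096))]
192 [(np.float64(0.708), np.float64(0.36), np.float64(0.014)), (np.float64(0.653), np.float64(0.222), np.float64(0.087)), (np.float64(0.665), np.float64(0.218), np.float64(0.085))]
195 [(np.float64(0.641), np.float64(0.229), np.float64(0.076)), (np.float64(0.653), np.float64(0.224), np.float64(0.075)), (np.float64(0.665), np.float64(0.218), np.float64(0.075))]
198 [(np.float64(0.635), np.float64(0.216), np.float64(0.072)), (np.float64(0.643), np.float64(0.204), np.float64(0.075)), (np.float64(0.722), np.float64(0.325), np.float64(0.002))]
201 [(np.float64(0.625), np.float64(0.197), np.float64(0.072)), (np.float64(0.638), np.float64(0.195), np.float64(0.07)), (np.float64(0.643), np.float64(0.177), np.float64(0.077))]
204 [(np.float64(0.618), np.float64(0.183), np.float64(0.07)), (np.float64(0.626), np.float64(0.171), np.float64(0.074)), (np.float64(0.636), np.float64(0.163), np.float64(0.075))]
207 [(np.float64(0.605), np.float64(0.158), np.float64(0.074)), (np.float64(0.613), np.float64(0.147), np.float64(0.077)), (np.float64(0.634), np.float64(0.16), np.float64(0.066))]
```

```bash
python3 - <<'E'
from h import *
p,d,c=snap("scene");W=cloud(d,c)
for k in range(296,316):
    col=W[170:225,k]; m=(np.hypot(col[:,0]-.6625,col[:,1]-.2296)<.022)
    if m.any(): r=170+np.nonzero(m)[0].max(); print(k,r,W[r,k].round(3),p[r,k],"next",W[r+1,k].round(3),W[r+2,k].round(3),p[r+1,k])
p,d,c=snap("top");W=cloud(d,c)
m=(np.hypot(W[...,0]-.66,W[...,1]-.228)<.06)&(W[...,2]<.12)&(W[...,2]>.035)
for v,u in np.argwhere(m)[::6]: print(u,v,W[v,u].round(3),end=";")
E
```

```text
297 180 [0.646 0.245 0.121] [59 54 57] next [0.647 0.245 0.118] [0.647 0.246 0.113] [57 53 55]
298 195 [0.642 0.229 0.075] [116  96  99] next [0.637 0.221 0.077] [0.636 0.219 0.074] [105 102 106]
299 195 [0.643 0.225 0.077] [126  89  98] next [0.641 0.22  0.076] [0.639 0.218 0.074] [111 104 106]
300 196 [0.644 0.219 0.076] [115 108 111] next [0.641 0.213 0.075] [0.638 0.209 0.074] [103 103 106]
301 196 [0.651 0.226 0.071] [97 96 99] next [0.643 0.211 0.076] [0.643 0.211 0.072] [101 100 103]
302 196 [0.653 0.223 0.072] [120 123 129] next [0.645 0.208 0.077] [0.643 0.204 0.076] [113 116 121]
303 197 [0.656 0.221 0.068] [124 131 136] next [0.645 0.201 0.076] [0.642 0.195 0.076] [116 107 109]
304 197 [0.66  0.223 0.066] [148 127 134] next [0.647 0.198 0.077] [0.645 0.195 0.075] [177 104 113]
305 196 [0.661 0.218 0.072] [126  93 100] next [0.724 0.337 0.   ] [0.719 0.327 0.002] [206 106 118]
306 208 [0.664 0.216 0.028] [89 84 88] next [0.658 0.206 0.03 ] [0.658 0.205 0.028] [89 84 88]
307 208 [0.665 0.212 0.03 ] [100 101 106] next [0.662 0.207 0.029] [0.662 0.206 0.026] [102 102 108]
308 207 [0.672 0.218 0.029] [134 142 152] next [0.667 0.208 0.031] [0.667 0.208 0.028] [109 110 118]
309 208 [0.673 0.212 0.028] [141 149 159] next [0.666 0.2   0.032] [0.667 0.201 0.027] [109 111 118]
310 207 [0.678 0.214 0.029] [161 164 174] next [0.675 0.209 0.029] [0.672 0.205 0.028] [174 189 201]
277 180 [0.669 0.191 0.117];281 188 [0.647 0.182 0.076];283 189 [0.643 0.175 0.073];283 190 [0.639 0.175 0.075];279 192 [0.633 0.189 0.073];281 193 [0.63  0.183 0.067];
```

```bash
python3 - <<'E'
from h import *
c=bot.camera_params("scene");d0=np.load("scene0.npz")["d"];W0=cloud(d0,c)
p,d,c=snap("scene");W=cloud(d,c)
for r in range(192,208,2):
    print(r,"before",[list((W0[r,k]*1000).astype(int)) for k in (302,304,306,308)]," now",[list((W[r,k]*1000).astype(int)) for k in (302,304,306,308)])
E
```

```text
192 before [[np.int64(720), np.int64(354), np.int64(13)], [np.int64(729), np.int64(354), np.int64(11)], [np.int64(735), np.int64(349), np.int64(12)], [np.int64(744), np.int64(352), np.int64(8)]]  now [[np.int64(651), np.int64(219), np.int64(88)], [np.int64(659), np.int64(222), np.int64(84)], [np.int64(662), np.int64(214), np.int64(87)], [np.int64(675), np.int64(223), np.int64(80)]]
194 before [[np.int64(726), np.int64(364), np.int64(0)], [np.int64(731), np.int64(358), np.int64(1)], [np.int64(738), np.int64(357), np.int64(0)], [np.int64(745), np.int64(354), np.int64(0)]]  now [[np.int64(655), np.int64(227), np.int64(76)], [np.int64(659), np.int64(221), np.int64(77)], [np.int64(664), np.int64(216), np.int64(78)], [np.int64(746), np.int64(355), np.int64(0)]]
196 before [[np.int64(720), np.int64(353), np.int64(-2)], [np.int64(723), np.int64(343), np.int64(1)], [np.int64(731), np.int64(343), np.int64(0)], [np.int64(738), np.int64(341), np.int64(-1)]]  now [[np.int64(655), np.int64(227), np.int64(69)], [np.int64(660), np.int64(223), np.int64(69)], [np.int64(668), np.int64(225), np.int64(66
[... 1270 characters left out ...]
), np.int64(164), np.int64(75)], [np.int64(634), np.int64(160), np.int64(76)], [np.int64(698), np.int64(266), np.int64(10)]]  now [[np.int64(623), np.int64(167), np.int64(75)], [np.int64(629), np.int64(164), np.int64(75)], [np.int64(635), np.int64(163), np.int64(74)], [np.int64(697), np.int64(264), np.int64(11)]]
206 before [[np.int64(615), np.int64(152), np.int64(78)], [np.int64(622), np.int64(151), np.int64(76)], [np.int64(633), np.int64(160), np.int64(69)], [np.int64(676), np.int64(225), np.int64(27)]]  now [[np.int64(616), np.int64(153), np.int64(77)], [np.int64(624), np.int64(155), np.int64(74)], [np.int64(634), np.int64(160), np.int64(69)], [np.int64(675), np.int64(223), np.int64(28)]]
```

The depth image puts the finger tips at z≈0.064, about 26 mm above the reported TCP, with the jaw still in place below them at 0.052. I'll open, go 22 mm lower and grip again.

Emit:
step_arm(
  targets=[
    [0.6,[0,0,0],[0,0,0]],
    [0.6,[0,0,0],[0,0,0]],
    [0.6,[0,0,0],[0,0,0]],
    [0.6,[0,0,-10],[0,0,0]],
    [0.6,[0,0,-16],[0,0,0]],
    [0.6,[0,0,-22],[0,0,0]],
    [0.6,[0,0,-22],[0,0,0]],
  ],
)

```text
time: 4.1
ee_pos: [0.6614, 0.2292, 0.0128]
tcp_rot: [-180.0, 0.1, 26.0]
wrist_force: [0.1, 0.0, -0.7]
opening: 0.0511
grasp_force: 0.0
```

Emit:
step_arm(
  targets=[
    [0.2,[0,0,0],[0,0,0]],
    [0.0,[0,0,0],[0,0,0]],
    [0,[0,0,0],[0,0,0]],
    [0,[0,0,0],[0,0,0]],
    [0,[0,0,0],[0,0,0]],
  ],
  force=50,
)

```text
time: 4.6
ee_pos: [0.6623, 0.2299, 0.0151]
tcp_rot: [-180.0, -0.1, 26.0]
wrist_force: [-2.1, 2.6, 4.2]
opening: 0.0182
grasp_force: 50.2
```

```bash
python3 - <<'E'
import numpy as np
r=71.9
for k in range(3):
    s=np.radians(26.2)+k*1.015
    print([[0,[round(float(r*(np.cos(s+a)-np.cos(s))),1),round(float(r*(np.sin(s+a)-np.sin(s))),1),0],[0,0,round(float(a),3)]] for a in 1.015/8*np.arange(1,9)])
E
```

```text
[[0, [-4.5, 7.9, 0], [0, 0, 0.127]], [0, [-10.0, 15.2, 0], [0, 0, 0.254]], [0, [-16.4, 21.7, 0], [0, 0, 0.381]], [0, [-23.6, 27.4, 0], [0, 0, 0.507]], [0, [-31.4, 32.1, 0], [0, 0, 0.634]], [0, [-39.7, 35.7, 0], [0, 0, 0.761]], [0, [-48.4, 38.3, 0], [0, 0, 0.888]], [0, [-57.4, 39.8, 0], [0, 0, 1.015]]]
[[0, [-9.1, 0.3, 0], [0, 0, 0.127]], [0, [-18.2, -0.5, 0], [0, 0, 0.254]], [0, [-27.1, -2.5, 0], [0, 0, 0.381]], [0, [-35.7, -5.6, 0], [0, 0, 0.507]], [0, [-43.8, -9.7, 0], [0, 0, 0.634]], [0, [-51.3, -14.9, 0], [0, 0, 0.761]], [0, [-58.1, -20.9, 0], [0, 0, 0.888]], [0, [-64.1, -27.8, 0], [0, 0, 1.015]]]
[[0, [-5.1, -7.6, 0], [0, 0, 0.127]], [0, [-9.2, -15.7, 0], [0, 0, 0.254]], [0, [-12.2, -24.3, 0], [0, 0, 0.381]], [0, [-14.1, -33.2, 0], [0, 0, 0.507]], [0, [-14.8, -42.3, 0], [0, 0, 0.634]], [0, [-14.4, -51.4, 0], [0, 0, 0.761]], [0, [-12.9, -60.4, 0], [0, 0, 0.888]], [0, [-10.2, -69.1, 0], [0, 0, 1.015]]]
```

Emit:
step_arm(
  targets=[
    [0,[-4.5,8,0],[0,0,0.127]],
    [0,[-10,15,0],[0,0,0.254]],
    [0,[-16.5,21.5,0],[0,0,0.381]],
    [0,[-23.5,27.5,0],[0,0,0.507]],
    [0,[-31.5,32,0],[0,0,0.634]],
    [0,[-39.5,35.5,0],[0,0,0.761]],
    [0,[-48.5,38.5,0],[0,0,0.888]],
    [0,[-57.5,40,0],[0,0,1.015]],
  ],
)

```text
time: 5.4
ee_pos: [0.6048, 0.2715, 0.0151]
tcp_rot: [179.9, -0.2, 84.5]
wrist_force: [-0.8, 7.6, 2.5]
opening: 0.0182
grasp_force: 50.1
```

Emit:
step_arm(
  targets=[
    [0,[-9,0.5,0],[0,0,0.127]],
    [0,[-18,-0.5,0],[0,0,0.254]],
    [0,[-27,-2.5,0],[0,0,0.381]],
    [0,[-35.5,-5.5,0],[0,0,0.507]],
    [0,[-44,-9.5,0],[0,0,0.634]],
    [0,[-51.5,-15,0],[0,0,0.761]],
    [0,[-58,-21,0],[0,0,0.888]],
    [0,[-64,-28,0],[0,0,1.015]],
  ],
)

```text
time: 6.2
ee_pos: [0.5389, 0.2439, 0.015]
tcp_rot: [179.9, -0.3, 142.7]
wrist_force: [-8.5, 11.5, 6.3]
opening: 0.0182
grasp_force: 50.5
```

Emit:
step_arm(
  targets=[
    [0,[-5,-7.5,0],[0,0,0.127]],
    [0,[-9,-15.5,0],[0,0,0.254]],
    [0,[-12,-24.5,0],[0,0,0.381]],
    [0,[-14,-33,0],[0,0,0.507]],
    [0,[-15,-42.5,0],[0,0,0.634]],
    [0,[-14.5,-51.5,0],[0,0,0.761]],
    [0,[-13,-60.5,0],[0,0,0.888]],
    [0,[-10,-69,0],[0,0,1.015]],
  ],
)

```text
time: 7.0
ee_pos: [0.5284, 0.1731, 0.015]
tcp_rot: [179.8, -0.2, -159.1]
wrist_force: [-12.9, 4.1, 11.0]
opening: 0.0183
grasp_force: 51.1
```

Emit:
step_arm(
  targets=[
    [0,[0,0,0],[0,0,0]],
    [0.45,[0,0,0],[0,0,0]],
    [0.45,[0,0,0],[0,0,0]],
    [0.45,[0,0,0],[0,0,0]],
    [0.45,[0,0,15],[0,0,0]],
    [0.45,[0,0,45],[0,0,0]],
    [0.45,[0,0,90],[0,0,0]],
    [1,[0,0,138],[0,0,0]],
  ],
)

```text
time: 7.8
ee_pos: [0.5301, 0.1722, 0.1544]
tcp_rot: [-180.0, -0.0, -159.6]
wrist_force: [1.6, -0.4, -0.4]
opening: 0.0519
grasp_force: 0.0
```

Emit:
step_arm(
  targets=[
    [1,[0,0,48],[0,0,0]],
    [1,[0,0,96],[0,0,-0.1]],
    [1,[8,-20,140],[0,0,-0.2]],
    [1,[20,-62,170],[0,0,-0.3]],
    [1,[35,-108,175],[0,0,-0.4]],
    [1,[50,-154,175],[0,0,-0.5]],
    [1,[66,-200,175],[0,0,-0.54]],
    [1,[82,-246,175],[0,0,-0.54]],
  ],
)

```text
time: 8.6
ee_pos: [0.6127, -0.0756, 0.3288]
tcp_rot: [-180.0, 0.1, 169.4]
wrist_force: [0.7, 0.2, 0.0]
opening: 0.0852
grasp_force: 0.0
```

```bash
cat > chk.py <<'E'
from meas import *
def nest(p,d,c):
    m,l,i,s,dark,hsv,W=tester(p,d,c);C=np.array([.5978,.1981])
    mm=((W[...,2]>.046)&(W[...,2]<.058)&(np.hypot(W[...,0]-C[0],W[...,1]-C[1])<.09)&(np.hypot(W[...,0]-C[0],W[...,1]-C[1])>.055)).astype(np.uint8)
    k2,l2,s2,c2=cv2.connectedComponentsWithStats(mm)
    for j in range(1,k2):
        if s2[j,4]>8: Q=W[l2==j].mean(0)[:2]-C;print("jaw",s2[j,4],np.hypot(*Q).round(4),np.degrees(np.arctan2(Q[1],Q[0])).round(1))
if __name__=="__main__":
    o=bot.get_obs();print(o["q"].round(1),o["ee_pos"].round(4),o["tcp_rot"].round(2),o["time"])
    p,d,c=snap("top");nest(p,d,c)
    z=np.load("top0.npz")
    print("foot edge",ray([[378.75,175.75],[376.25,194.5]],c,.012)[:,:2].round(4))
    q,e,cs=snap("scene");W=cloud(e,cs)
    hi=(W[...,2]>.3)&(W[...,0]>.1);Q=W[hi]
    for x in np.arange(.15,.65,.05):
        a=Q[abs(Q[:,0]-x)<.02]
        if len(a): print("x",x.round(2),"y",a[:,1].min().round(3),a[:,1].max().round(3),"z",a[:,2].min().round(3),a[:,2].max().round(3))
    cv2.imwrite("pics/a3.png",np.hstack([cv2.resize(p[150:250,240:340],(400,400)),cv2.resize(q[0:300,140:440],(400,400))])[...,::-1])
E
python3 chk.py
```

```text
[ -7.   21.3  44.1 112.7  -0.    3.6] [ 0.6127 -0.0756  0.3288] [-1.8000e+02  9.0000e-02  1.6942e+02] 8.6
jaw 37 0.0687 -39.1
jaw 38 0.0692 82.8
jaw 42 0.0695 -159.2
foot edge [[ 0.6964 -0.1823]
 [ 0.625  -0.1699]]
x 0.15 y -0.117 0.139 z 0.32 0.629
x 0.2 y -0.116 -0.034 z 0.499 0.635
x 0.25 y -0.098 -0.042 z 0.523 0.636
x 0.3 y -0.102 -0.048 z 0.551 0.637
x 0.35 y -0.105 0.069 z 0.3 0.638
x 0.4 y -0.103 0.055 z 0.3 0.638
x 0.45 y -0.088 1.143 z 0.3 0.638
x 0.5 y 1.072 1.106 z 0.302 0.399
x 0.55 y -0.125 -0.051 z 0.593 0.64
x 0.6 y -0.157 -0.007 z 0.368 0.64
```

View pics/a3.png

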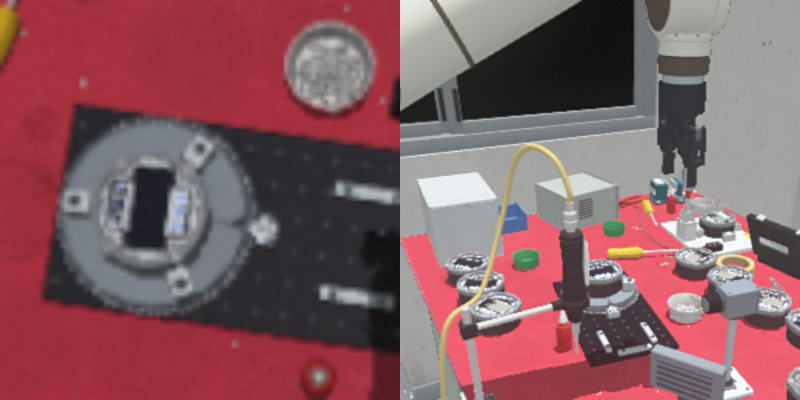

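The left half shows the notch line meeting the pointer at (250,222) to (262,230), and the jaws are within about 1° of their targets. The stand's head is at about (735,297) on the right. Next I'll move above the stand.

Emit:
step_arm(
  targets=[
    [1,[14,-46,0],[0,0,0]],
    [1,[28,-92,0],[0,0,0.009]],
    [1,[42.5,-137,-5],[0,0,0.009]],
    [1,[42.5,-137,-45],[0,0,0.009]],
    [1,[42.5,-137,-80],[0,0,0.009]],
    [1,[42.5,-137,-95],[0,0,0.009]],
    [1,[42.5,-137,-95],[0,0,0.009]],
    [1,[42.5,-137,-95],[0,0,0.009]],
  ],
)

```text
time: 9.5
ee_pos: [0.655, -0.2101, 0.2344]
tcp_rot: [-180.0, 0.1, 170.0]
wrist_force: [0.0, 0.5, 1.1]
opening: 0.0854
grasp_force: 0.0
```

```bash
python3 - <<'E'
from h import *
o=bot.get_obs();print(o["q"].round(1),o["ee_pos"].round(4),o["tcp_rot"].round(2),o["time"],o["wrist_force"].round(1))
p,d,c=snap("scene");W=cloud(d,c)
cv2.imwrite("pics/a4.png",cv2.resize(p[120:320,280:480],(600,600))[...,::-1])
# gripper parts near stand: for z bands
A=W[(np.hypot(W[...,0]-.655,W[...,1]+.211)<.1)&(W[...,2]>.15)]
for z in np.arange(.16,.36,.01):
    a=A[abs(A[:,2]-z)<.005]
    if len(a): print(z.round(3),len(a),a[:,:2].min(0).round(3),a[:,:2].max(0).round(3))
# foot
hsv=cv2.cvtColor(p,cv2.COLOR_RGB2HSV)
E
```

```text
[-17.8  27.2  40.8 103.6  -0.   -7.8] [ 0.655  -0.2101  0.2344] [-1.7999e+02  7.0000e-02  1.7004e+02] 9.5 [0.  0.5 1.1]
0.16 12 [ 0.644 -0.22 ] [ 0.659 -0.212]
0.17 53 [ 0.624 -0.236] [ 0.685 -0.21 ]
0.18 121 [ 0.598 -0.235] [ 0.684 -0.185]
0.19 170 [ 0.597 -0.236] [ 0.686 -0.185]
0.2 187 [ 0.597 -0.236] [ 0.687 -0.182]
0.21 215 [ 0.599 -0.236] [ 0.694 -0.185]
0.22 256 [ 0.625 -0.236] [ 0.691 -0.184]
0.28 61 [ 0.635 -0.264] [ 0.673 -0.157]
0.29 92 [ 0.635 -0.265] [ 0.674 -0.161]
0.3 94 [ 0.635 -0.265] [ 0.672 -0.158]
0.31 91 [ 0.635 -0.266] [ 0.674 -0.153]
0.32 85 [ 0.63  -0.282] [ 0.673 -0.133]
0.33 167 [ 0.629 -0.284] [ 0.666 -0.133]
0.34 188 [ 0.63  -0.282] [ 0.674 -0.136]
0.35 204 [ 0.63  -0.282] [ 0.67  -0.138]
```

View pics/a4.png

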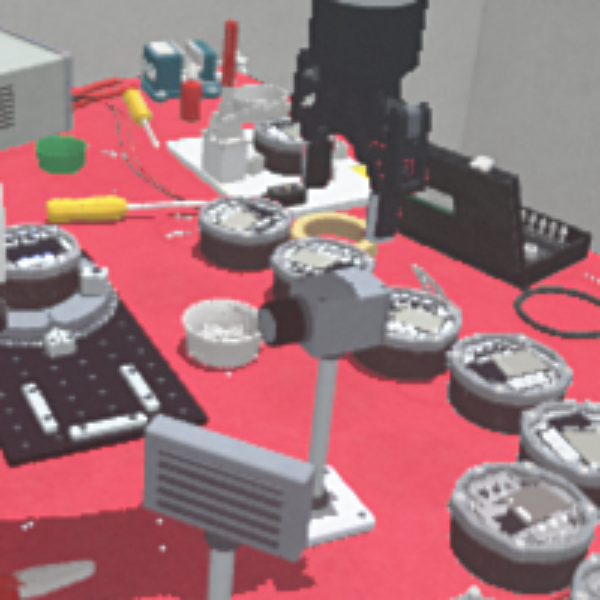

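The open fingers straddle the head, with their tips about 55 mm above its top; the snout points left at (275,325). The head is centred at y ≈ −0.2105, which matches the tool. I'll go down and grip.

Emit:
step_arm(
  targets=[
    [1,[0,0,-25],[0,0,0]],
    [1,[0,0,-50],[0,0,0]],
    [1,[0,0,-68],[0,0,0]],
    [1,[0,0,-76],[0,0,0]],
    [1,[0,0,-80],[0,0,0]],
    [1,[0,0,-80],[0,0,0]],
    [0.75,[0,0,-80],[0,0,0]],
    [0.65,[0,0,-80],[0,0,0]],
  ],
  force=30,
)

```text
time: 10.35
ee_pos: [0.6556, -0.2107, 0.1537]
tcp_rot: [-180.0, 0.1, 170.0]
wrist_force: [-0.6, 0.5, -0.4]
opening: 0.059
grasp_force: 0.0
```

Emit:
step_arm(
  targets=[
    [0.58,[0,0,0],[0,0,0]],
    [0.54,[0,0,0],[0,0,0]],
    [0.5,[0,0,0],[0,0,0]],
    [0.4,[0,0,0],[0,0,0]],
    [0.3,[0,0,0],[0,0,0]],
    [0.3,[0,0,0],[0,0,0]],
  ],
)

```text
time: 10.95
ee_pos: [0.6554, -0.2103, 0.153]
tcp_rot: [180.0, 0.1, 170.0]
wrist_force: [0.8, 2.7, 5.3]
opening: 0.0442
grasp_force: 32.3
```

Emit:
step_arm(
  targets=[
    [0.3,[0,0,0],[0,0,0]],
    [0.3,[0,0,3],[0,0,0]],
    [0.3,[0,0,10],[0,0,0]],
    [0.3,[0,0,22],[0,0,0]],
    [0.3,[0,0,38],[0,0,0]],
    [0.3,[0,0,53],[0,0,0]],
    [0.3,[0,0,63],[0,0,0]],
    [0.3,[0,0,67],[0,0,0]],
  ],
  force=60,
)

```text
time: 11.75
ee_pos: [0.6552, -0.2108, 0.22]
tcp_rot: [-180.0, -0.0, 170.0]
wrist_force: [0.1, 0.3, -5.8]
opening: 0.043
grasp_force: 61.7
```

Emit:
step_arm(
  targets=[
    [0.3,[-3,8,0],[0,0,-0.04]],
    [0.3,[-9,22,0],[0,0,-0.12]],
    [0.3,[-17,42,0],[0,0,-0.23]],
    [0.3,[-27,65,0],[0,0,-0.35]],
    [0.3,[-37,89,0],[0,0,-0.47]],
    [0.3,[-47,113,0],[0,0,-0.59]],
    [0.3,[-56,137,0],[0,0,-0.71]],
    [0.3,[-65,158,0],[0,0,-0.83]],
  ],
)

```text
time: 12.55
ee_pos: [0.5893, -0.0516, 0.2187]
tcp_rot: [-179.9, -0.0, 122.2]
wrist_force: [0.2, -0.1, -5.7]
opening: 0.0434
grasp_force: 61.9
```

Emit:
step_arm(
  targets=[
    [0.3,[-8,19,0],[0,0,-0.12]],
    [0.3,[-15,36,0],[0,0,-0.24]],
    [0.3,[-20,48,0],[0,0,-0.36]],
    [0.3,[-23,55,0],[0,0,-0.48]],
    [0.3,[-25,58,0],[0,0,-0.59]],
    [0.3,[-25,58,0],[0,0,-0.68]],
    [0.3,[-25,58,0],[0,0,-0.72]],
    [0.3,[-25,58,0],[0,0,-0.732]],
  ],
)

```text
time: 13.35
ee_pos: [0.5649, 0.0054, 0.2188]
tcp_rot: [-179.9, 0.0, 80.5]
wrist_force: [0.5, -0.6, -4.9]
opening: 0.0432
grasp_force: 61.9
```

```bash
python3 - <<'E'
from h import *
o=bot.get_obs();print(o["q"].round(1),o["ee_pos"].round(4),o["tcp_rot"].round(2),o["time"],o["wrist_force"].round(1),o["opening"])
p,d,c=snap("scene");W=cloud(d,c);np.savez("s5.npz",p=p,d=d)
q,e,ct=snap("top")
cv2.imwrite("pics/a5.png",np.hstack([cv2.resize(p[140:280,230:370],(450,450),interpolation=cv2.INTER_CUBIC),cv2.resize(q[150:250,250:350],(350,350)).copy().__class__((450,350,3),np.uint8) if 0 else cv2.resize(q[150:270,270:363],(350,450))])[...,::-1])
A=W[(np.hypot(W[...,0]-.5658,W[...,1]-.0058)<.1)]
for z in np.arange(.03,.31,.015):
    a=A[abs(A[:,2]-z)<.0075]
    if len(a): print(z.round(3),len(a),a[:,:2].min(0).round(3),a[:,:2].max(0).round(3),np.median(a[:,:2],0).round(4))
E
```

```text
[  0.6   7.5  14.6  97.1  -0.  100.1] [0.5649 0.0054 0.2188] [-1.7993e+02  3.0000e-02  8.0470e+01] 13.35 [ 0.5 -0.6 -4.9] 0.04321772489361939
0.03 2 [ 0.513 -0.01 ] [0.612 0.017] [0.5624 0.0036]
0.075 444 [ 0.522 -0.036] [0.606 0.047] [ 0.556  -0.0081]
0.09 56 [ 0.552 -0.008] [0.577 0.016] [5.607e-01 5.000e-04]
0.105 26 [ 0.558 -0.004] [0.571 0.006] [0.5622 0.0027]
0.12 31 [ 0.557 -0.004] [0.572 0.009] [0.5618 0.0023]
0.135 29 [ 0.557 -0.003] [0.571 0.008] [0.5622 0.0021]
0.15 31 [ 0.557 -0.003] [0.571 0.009] [0.5616 0.0016]
0.165 30 [ 0.557 -0.001] [0.57  0.008] [0.5622 0.001 ]
0.18 31 [ 0.557 -0.002] [0.569 0.009] [0.5608 0.001 ]
0.195 33 [ 0.557 -0.003] [0.571 0.007] [0.5621 0.0019]
0.21 30 [ 0.557 -0.001] [0.571 0.008] [0.5624 0.0023]
0.225 7 [ 0.56  -0.001] [0.569 0.006] [5.625e-01 2.000e-04]
0.24 90 [ 0.538 -0.038] [0.581 0.036] [ 0.5495 -0.026 ]
0.255 144 [ 0.529 -0.041] [0.597 0.018] [ 0.5521 -0.0269]
0.27 172 [ 0.529 -0.032] [0.598 0.06 ] [ 0.5481 -0.0248]
0.285 262 [ 0.526 -0.032] [0.608 0.032] [ 0.5632 -0.0027]
0.3 180 [ 0.51  -0.016] [0.617 0.027] [5.425e-01 3.000e-04]
```

View pics/a5.png

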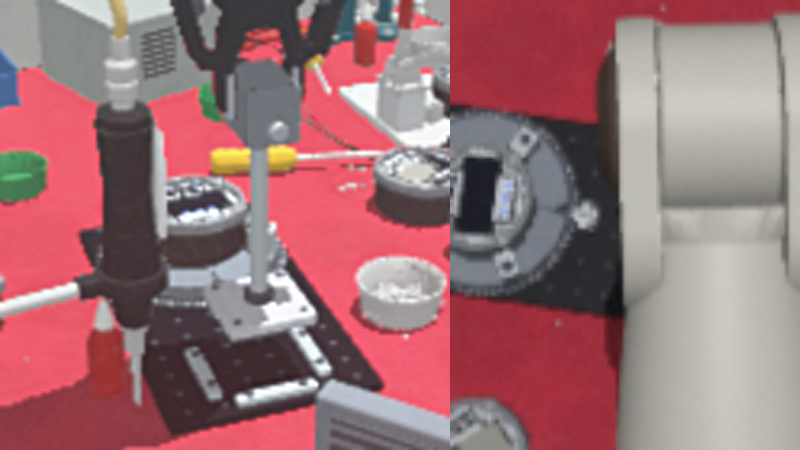

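The left half shows the stand held upright above the seat, with its foot at about (262,305) and the bars below at (203,372), (310,350) and (277,392). The snout faces the stud. I'll measure foot and bars in the same camera.

```bash
cat > fs.py <<'E'
from h import *
def rect(f,z,c):
    y,x=np.nonzero(f);cs=max(cv2.findContours(f.astype(np.uint8),cv2.RETR_EXTERNAL,cv2.CHAIN_APPROX_NONE)[0],key=cv2.contourArea).reshape(-1,2)
    P=ray(cs,c,z);return cv2.minAreaRect((P[:,:2]*1000).astype(np.float32))
def foot(p,d,c,zt):
    W=cloud(d,c);f=(abs(W[...,2]-zt)<.006)&(np.hypot(W[...,0]-.566,W[...,1]-.006)<.075)
    return rect(cv2.morphologyEx(f.astype(np.uint8),cv2.MORPH_OPEN,np.ones((2,2))),zt,c),W
if __name__=="__main__":
    c=bot.camera_params("scene");z=np.load("s5.npz");
    for zt in(.078,.080): r,W=foot(z["p"],z["d"],c,zt);print("foot",zt,r)
    Q=W[(abs(W[...,2]-.078)<.007)&(np.hypot(W[...,0]-.566,W[...,1]-.006)<.075)];print("z",np.percentile(Q[:,2],[10,50,90]).round(4))
    P=W[(W[...,2]>.10)&(W[...,2]<.225)&(np.hypot(W[...,0]-.564,W[...,1]-.004)<.02)]
    from scipy.optimize import least_squares
    s=least_squares(lambda v:np.hypot(P[:,0]-v[0]-v[2]*(P[:,2]-.16),P[:,1]-v[1]-v[3]*(P[:,2]-.16))-.0075,[.565,.007,0,0],loss="soft_l1",f_scale=.001);print("post",s.x.round(4))
    for n,f in(("scene","scene0.npz"),("top","top0.npz")):
        z0=np.load(f);c=bot.camera_params(n);W0=cloud(z0["d"],c);p=z0["p"].astype(int);T=np.array([.164,.986]);X=np.array([.986,-.164])
        b=(p.min(2)>120)&(p.max(2)-p.min(2)<40)&(W0[...,2]<.03)&(np.hypot(W0[...,0]-.566,W0[...,1]-.006)<.068)
        y,x=np.nonzero(b);R=ray(np.c_[x,y],c,.018)[:,:2]-[.5658,.0058];u,v=R@X*1000,R@T*1000
        for nm,m in(("left",u<-38),("right",u>38),("rear",(v<-36)&(abs(u)<34))):
            print(n,nm,m.sum(),"u",u[m].mean().round(1),np.percentile(u[m],[3,97]).round(1),"v",v[m].mean().round(1),np.percentile(v[m],[3,97]).round(1))
E
python3 fs.py
```

```text
foot 0.078 ((562.6947021484375, -3.259685516357422), (82.01392364501953, 77.25071716308594), 81.42544555664062)
foot 0.08 ((561.7491455078125, -4.417171478271484), (78.27072143554688, 76.28548431396484), 81.25716400146484)
z [0.0747 0.0781 0.0798]
post [ 0.5654  0.0073 -0.0016  0.0011]
scene left 82 u -52.0 [-59.  -45.1] v -5.2 [-39.8  31.4]
scene right 78 u 45.2 [38.5 52.5] v -4.2 [-38.4  31.5]
scene rear 102 u -1.3 [-32.2  30.9] v -50.3 [-58.9 -41.2]
top left 56 u -48.0 [-53.8 -42.1] v -2.8 [-33.   29.7]
top right 46 u 49.7 [44.2 55.2] v -3.4 [-34.3  29.2]
top rear 52 u 1.1 [-30.8  33. ] v -49.1 [-54.1 -44.1]
```

```bash
cat > rel.py <<'E'
from h import *
T=np.array([.164,.986]);X=np.array([.986,-.164]);S=np.array([.5658,.0058])
def uv(Q): return (Q[:,:2]-S)@X*1000,(Q[:,:2]-S)@T*1000
def foot(p,d,c,zb):
    W=cloud(d,c);near=np.hypot(W[...,0]-.566,W[...,1]-.006)<.07
    Q=W[near&(abs(W[...,2]-zb-.012)<.004)];zm=np.median(Q[:,2]);Q=Q[Q[:,2]>zm-.002]
    u,v=uv(Q);print("foot ztop",zm.round(4),"u",np.percentile(u,[1,99]).round(1),"v",np.percentile(v,[1,99]).round(1),len(Q))
    r=cv2.minAreaRect((Q[:,:2]*1000).astype(np.float32));print(r,uv(np.array([r[0]])/1000))
if __name__=="__main__":
    c=bot.camera_params("scene");z=np.load("s5.npz");foot(z["p"],z["d"],c,.067)
    z0=np.load("scene0.npz")
    for n in("scene","top"):
        z0=np.load(n+"0.npz");W=cloud(z0["d"],bot.camera_params(n));p=z0["p"].astype(int)
        u,v=uv(W.reshape(-1,3));u=u.reshape(W.shape[:2]);v=v.reshape(u.shape)
        b=(p.min(2)>110)&(W[...,2]>.0155)&(W[...,2]<.024)&(abs(u)<62)&(abs(v)<62)
        for nm,m in(("left",b&(u<-36)),("right",b&(u>36)),("rear",b&(v<-36)&(abs(u)<34))):
            print(n,nm,m.sum(),"u",u[m].mean().round(1),np.percentile(u[m],[3,97]).round(1),"v",v[m].mean().round(1),np.percentile(v[m],[3,97]).round(1))
E
python3 rel.py
```

```text
foot ztop 0.0783 u [-38.1  35.8] v [-37.9  36.5] 346
((564.4710693359375, 5.11956787109375), (76.3443374633789, 76.31608581542969), 81.5005111694336) (array([-1.19873477]), array([-0.88885071]))
scene left 67 u -51.1 [-56.7 -36.7] v -5.2 [-42.6  30.3]
scene right 63 u 46.0 [40.7 51.8] v -2.7 [-33.3  30.7]
scene rear 77 u -3.3 [-32.7  29.3] v -49.3 [-56.1 -41.1]
top left 36 u -49.1 [-54.  -44.4] v -6.2 [-32.6  26.9]
top right 38 u 49.1 [43.5 54.1] v -6.5 [-34.5  28.5]
top rear 38 u -1.2 [-30.5  29.3] v -48.9 [-54.3 -44.4]
```

The foot is within about 1.5 mm of the seat centre, and square to it within 1°. I'll lower it.

Emit:
step_arm(
  targets=[
    [0.3,[0,1,-4],[0,0,-0.01]],
    [0.3,[0,1,-12],[0,0,-0.01]],
    [0.3,[0,1,-22],[0,0,-0.01]],
    [0.3,[0,1,-31],[0,0,-0.01]],
    [0.3,[0,1,-38],[0,0,-0.01]],
    [0.3,[0,1,-42],[0,0,-0.01]],
    [0.3,[0,1,-44],[0,0,-0.01]],
    [0.3,[0,1,-44],[0,0,-0.01]],
  ],
)

```text
time: 14.25
ee_pos: [0.5651, 0.0065, 0.1754]
tcp_rot: [-180.0, 0.0, 80.0]
wrist_force: [-0.4, 0.6, -5.4]
opening: 0.0435
grasp_force: 61.8
```

```bash
python3 - <<'E'
from rel import *
o=bot.get_obs();print(o["ee_pos"].round(4),o["tcp_rot"].round(2),o["wrist_force"].round(1),o["torque"].round(2))
p,d,c=snap("scene");foot(p,d,c,.022)
cv2.imwrite("pics/a6.png",cv2.resize(p[200:280,260:360],(800,640)[:1]+(600,),interpolation=cv2.INTER_CUBIC)[...,::-1])
E
```

```text
[0.5651 0.0065 0.1754] [-180.      0.     79.95] [-0.4  0.6 -5.4] [-0.03  0.02 -0.04]
foot ztop 0.0348 u [-38.   35.3] v [-37.5  37.5] 353
((565.10400390625, 6.560604095458984), (77.91770935058594, 75.38847351074219), 80.70718383789062) (array([-0.81099122]), array([0.63581228]))
```

View pics/a6.png

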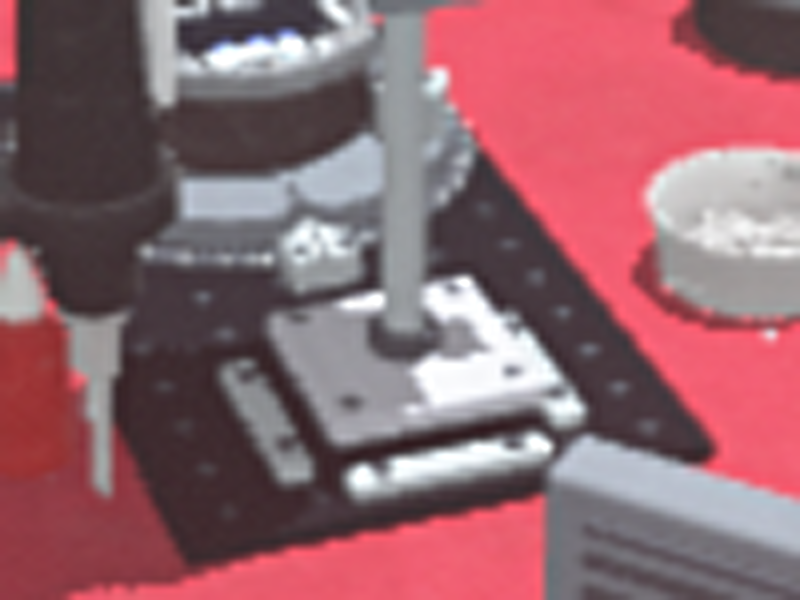

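The foot, about (420,360), hovers square over the seat. Its overlap with the right bar at (560,400) is only parallax from its 12 mm height. I'll ease it down the last 13 mm.

Emit:
step_arm(
  targets=[
    [0.3,[0,0,-3],[0,0,0]],
    [0.3,[0,0,-6],[0,0,0]],
    [0.3,[0,0,-9],[0,0,0]],
    [0.3,[0,0,-10.5],[0,0,0]],
    [0.3,[0,0,-11.5],[0,0,0]],
    [0.3,[0,0,-12],[0,0,0]],
    [0.3,[0,0,-12.5],[0,0,0]],
    [0.3,[0,0,-12.5],[0,0,0]],
  ],
)

```text
time: 15.1
ee_pos: [0.5652, 0.0065, 0.1631]
tcp_rot: [180.0, -0.0, 80.0]
wrist_force: [0.1, 0.1, -6.2]
opening: 0.0434
grasp_force: 61.7
```

Emit:
step_arm(
  targets=[
    [0.3,[0,0,-0.5],[0,0,0]],
    [0.3,[0,0,-1],[0,0,0]],
    [0.3,[0,0,-1],[0,0,0]],
  ],
)

```text
time: 15.4
ee_pos: [0.5654, 0.0065, 0.163]
tcp_rot: [179.9, -0.0, 80.0]
wrist_force: [-1.1, 0.8, 5.7]
opening: 0.0434
grasp_force: 62.8
```

Contact: the wrist force went from −6 to +6 N, so the foot carries the stand. I'll open slowly and measure before retreating.

Emit:
step_arm(
  targets=[
    [0.51,[0,0,0],[0,0,0]],
    [0.53,[0,0,0],[0,0,0]],
    [0.57,[0,0,0],[0,0,0]],
    [0.65,[0,0,0],[0,0,0]],
    [0.8,[0,0,0],[0,0,0]],
    [1,[0,0,0],[0,0,0]],
    [1,[0,0,0],[0,0,0]],
    [1,[0,0,0],[0,0,0]],
  ],
  force=20,
)

```text
time: 16.2
ee_pos: [0.5652, 0.0065, 0.1619]
tcp_rot: [-180.0, 0.0, 80.0]
wrist_force: [0.4, 0.4, 0.2]
opening: 0.0856
grasp_force: 0.0
```

```bash
python3 - <<'E'
from rel import *
o=bot.get_obs();print(o["ee_pos"].round(4),o["opening"],o["wrist_force"].round(1))
p,d,c=snap("scene");foot(p,d,c,.010)
E
```

```text
[0.5652 0.0065 0.1619] 0.08558035672848543 [0.4 0.4 0.2]
foot ztop 0.0219 u [-51.   47.8] v [-49.1  38.3] 395
((563.7298583984375, -0.632232666015625), (91.45806884765625, 105.38184356689453), 78.79837799072266) (array([-0.98627346]), array([-6.68168463]))
```

Emit:
step_arm(
  targets=[
    [1,[0,0,8],[0,0,0]],
    [1,[0,0,25],[0,0,0]],
    [1,[0,0,60],[0,0,0]],
    [1,[0,0,105],[0,0,0]],
    [1,[0,0,150],[0,0,0]],
    [1,[0,40,170],[0,0,0]],
    [1,[0,88,175],[0,0,0]],
    [1,[0,136,175],[0,0,0]],
  ],
)

```text
time: 17.05
ee_pos: [0.5653, 0.1436, 0.339]
tcp_rot: [179.8, -0.1, 79.9]
wrist_force: [1.2, 0.2, 0.8]
opening: 0.0853
grasp_force: 0.0
```

Emit:
step_arm(
  targets=[
    [1,[-20,45,0],[0,0,0]],
    [1,[-40,90,0],[0,0,0]],
    [1,[-60,130,0],[0,0,0]],
    [1,[-60,130,0],[0,0,0]],
  ],
)

```text
time: 17.45
ee_pos: [0.5028, 0.2766, 0.3375]
tcp_rot: [-180.0, -0.1, 80.3]
wrist_force: [0.5, -0.4, -0.2]
opening: 0.0853
grasp_force: 0.0
```

```bash
python3 - <<'E'
from rel import *
import chk
o=bot.get_obs();print(o["ee_pos"].round(4),o["time"])
p,d,c=snap("top");chk.nest(p,d,c)
W=cloud(d,c);m=(W[...,2]>.215)&(W[...,2]<.24)&(np.hypot(W[...,0]-.566,W[...,1]-.01)<.08)
Q=W[m];r=cv2.minAreaRect((Q[:,:2]*1000).astype(np.float32));print("headtop",len(Q),r,uv(np.array([r[0]])/1000))
q,e,cs=snap("scene");V=cloud(e,cs)
P=V[(V[...,2]>.05)&(V[...,2]<.17)&(np.hypot(V[...,0]-.564,V[...,1]-.004)<.02)]
from scipy.optimize import least_squares
s=least_squares(lambda v:np.hypot(P[:,0]-v[0]-v[2]*(P[:,2]-.1),P[:,1]-v[1]-v[3]*(P[:,2]-.1))-.0075,[.565,.007,0,0],loss="soft_l1",f_scale=.001).x;print("post",s.round(4),uv(s[None,:2]))
cv2.imwrite("pics/a7.png",np.hstack([cv2.resize(q[170:280,240:350],(450,450),interpolation=cv2.INTER_CUBIC),cv2.resize(p[160:260,260:338],(350,450))])[...,::-1])
E
```

```text
[0.5028 0.2766 0.3375] 17.45
jaw 36 0.069 -39.1
jaw 35 0.0698 82.6
jaw 44 0.0696 -158.5
headtop 334 ((568.893798828125, 15.645675659179688), (91.58303833007812, 43.947242736816406), 80.98056030273438) (array([1.43579484]), array([10.21521921]))
post [0.5665 0.0082 0.0025 0.0062] (array([0.33156636]), array([2.49626333]))
```

View pics/a7.png

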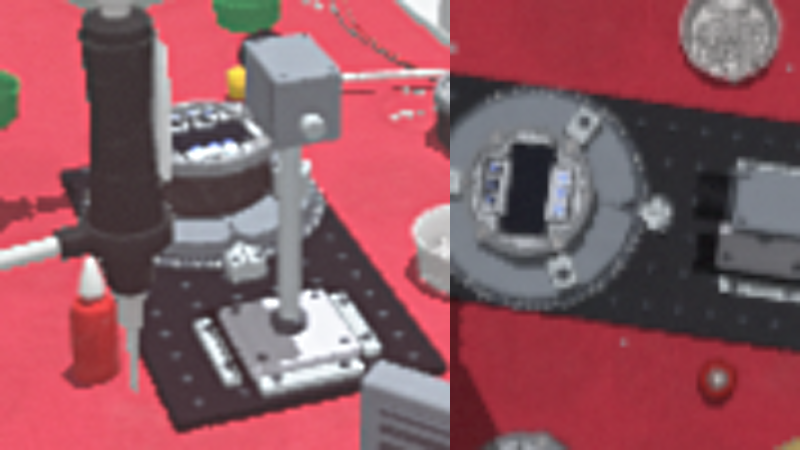

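The stand stands upright between the three bars, with its foot at about (300,340) on the left. Its head centre is at about (+1.4, +0.2) mm from the seat and 0.4° off square. The notch meets the pointer at (655,212) on the right. Handing in.

```bash
python3 -c "
from workcell import bot
print(bot.job_done())"
```

```text
the job is handed in; nothing more can be done
None
```

The job is handed in at about 17.5 s, with no verdict returned: by my measurements the notch is within about 1–2 mm of the pointer, and the sensor stand is flat and square, within about 3 mm of the seat centre with its snout facing the stud.

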